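Find the rocking box lid, press it home and hold it

TASK

One of the four orange lids on the hardware boxes has come unclipped: press lightly on one end of the lids until you find the one that rocks, then press that lid down at its middle until it is fully home and level like the others. Finish while holding: the program ends with the fingertips still pressing down on that lid so that its clips can take, never pushing harder than a firm finger would (60 N). Only press; grip and lift nothing, and leave the bowl, the marking gauge and the stool legs where they lie.

Things in the scene. Friction and masses are not known exactly. Their poses are not given: they have to be found in the camera images.
- box_a: One of four identical grey boxes, 60 x 86 mm, about 45 mm high, fixed to the bench. Origin at the centre of its underside, 0 to 8 mm below the bench top; x short side, y long side, z up. Rim at z = 45 mm. One of the four lids, not told which, is unclipped: level at first, but 4 mm higher than home. 8 to 10 N at its middle moves it down home, level, where it stays and rocks no more.
- lid_a: Orange lid of box_a, 64 x 92 x 8 mm plus a 6 mm skirt over the rim, long side along y, black dot in the middle of its top. Origin at the centre of its plate's underside; top at z = 8 mm; axes as the box's. Home: origin 46 mm above the box's, rigid. If it is the loose one (origin 50 mm above), 1 to 2 N near an end (32 mm from the middle) tips it about x by about 0.1 rad until that end meets the rim; it stays tipped.
- box_b: One of four identical grey boxes, 60 x 86 mm, about 45 mm high, fixed to the bench. Origin at the centre of its underside, 0 to 8 mm below the bench top; x short side, y long side, z up. Rim at z = 45 mm. One of the four lids, not told which, is unclipped: level at first, but 4 mm higher than home. 8 to 10 N at its middle moves it down home, level, where it stays and rocks no more.
- lid_b: Orange lid of box_b, 64 x 92 x 8 mm plus a 6 mm skirt over the rim, long side along y, black dot in the middle of its top. Origin at the centre of its plate's underside; top at z = 8 mm; axes as the box's. Home: origin 46 mm above the box's, rigid. If it is the loose one (origin 50 mm above), 1 to 2 N near an end (32 mm from the middle) tips it about x by about 0.1 rad until that end meets the rim; it stays tipped.
- box_c: One of four identical grey boxes, 60 x 86 mm, about 45 mm high, fixed to the bench. Origin at the centre of its underside, 0 to 8 mm below the bench top; x short side, y long side, z up. Rim at z = 45 mm. One of the four lids, not told which, is unclipped: level at first, but 4 mm higher than home. 8 to 10 N at its middle moves it down home, level, where it stays and rocks no more.
- lid_c: Orange lid of box_c, 64 x 92 x 8 mm plus a 6 mm skirt over the rim, long side along y, black dot in the middle of its top. Origin at the centre of its plate's underside; top at z = 8 mm; axes as the box's. Home: origin 46 mm above the box's, rigid. If it is the loose one (origin 50 mm above), 1 to 2 N near an end (32 mm from the middle) tips it about x by about 0.1 rad until that end meets the rim; it stays tipped.
- box_d: One of four identical grey boxes, 60 x 86 mm, about 45 mm high, fixed to the bench. Origin at the centre of its underside, 0 to 8 mm below the bench top; x short side, y long side, z up. Rim at z = 45 mm. One of the four lids, not told which, is unclipped: level at first, but 4 mm higher than home. 8 to 10 N at its middle moves it down home, level, where it stays and rocks no more.
- lid_d: Orange lid of box_d, 64 x 92 x 8 mm plus a 6 mm skirt over the rim, long side along y, black dot in the middle of its top. Origin at the centre of its plate's underside; top at z = 8 mm; axes as the box's. Home: origin 46 mm above the box's, rigid. If it is the loose one (origin 50 mm above), 1 to 2 N near an end (32 mm from the middle) tips it about x by about 0.1 rad until that end meets the rim; it stays tipped.
- gauge: Bystander: wooden marking gauge with a brass thumbscrew, loose, 55 x 200 x 70 mm, origin at the centre of its underside, beam along y.
- bowl: Bystander: small black glazed bowl, loose, 96 mm across, 56 mm high, origin at the centre of its underside.
- leg: Bystander: turned pale wooden stool leg lying just right of the rightmost box, loose, about 38 x 205 x 38 mm, origin at the centre of its underside, length along y.

How it is judged:
On the way, in this order (a step that is already met when the one before it is completed fails the run):
1. the loose lid has been tipped by pressing on its end (((angle between lid_a's own z axis and vertical above 0.035 rad and contact force between the fingers and lid_a above 0.3 N) or (angle between lid_b's own z axis and vertical above 0.035 rad and contact force between the fingers and lid_b above 0.3 N) or (angle between lid_c's own z axis and vertical above 0.035 rad and contact force between the fingers and lid_c above 0.3 N) or (angle between lid_d's own z axis and vertical above 0.035 rad and contact force between the fingers and lid_d above 0.3 N))), for 0.05 s.
2. the loose lid has been pressed home and is level (distance of any of lid_a, lid_b, lid_c, lid_d from where it was at the start of the episode above 0.0022 m and z of lid_a in the frame of box_a below 0.0475 m and angle between each of lid_a, lid_b, lid_c, lid_d's own z axis and vertical below 0.03 rad and z of lid_b in the frame of box_b below 0.0475 m and z of lid_c in the frame of box_c below 0.0475 m and z of lid_d in the frame of box_d below 0.0475 m), for 0.2 s.
At the end, for the whole second after the job is handed in: All four lids are home (lid origin less than 47.5 mm above its box's origin) and level (within 0.03 rad), and the fingers still press, with more than 1 N, on the lid that was loose at the start (the one that has gone down by more than 2.2 mm) (((distance of lid_a from where it was at the start of the episode above 0.0022 m and contact force between the fingers and lid_a above 1 N) or (distance of lid_b from where it was at the start of the episode above 0.0022 m and contact force between the fingers and lid_b above 1 N) or (distance of lid_c from where it was at the start of the episode above 0.0022 m and contact force between the fingers and lid_c above 1 N) or (distance of lid_d from where it was at the start of the episode above 0.0022 m and contact force between the fingers and lid_d above 1 N)) and z of lid_a in the frame of box_a below 0.0475 m and angle between each of lid_a, lid_b, lid_c, lid_d's own z axis and vertical below 0.03 rad and z of lid_b in the frame of box_b below 0.0475 m and z of lid_c in the frame of box_c below 0.0475 m and z of lid_d in the frame of box_d below 0.0475 m); the arm keeps its last pose, push and grip.
It fails at once if the marking gauge is shifted or lifted by more than 20 mm (distance of gauge from where it was at the start of the episode above 0.02 m).
It fails at once if the bowl is shifted or lifted by more than 20 mm (distance of bowl from where it was at the start of the episode above 0.02 m).
It fails at once if the stool leg is shifted or lifted by more than 20 mm (distance of leg from where it was at the start of the episode above 0.02 m).
It fails at once if a lid is pushed with more than 60 N (contact force between any of the arm, the fingers and lid_a above 60 N or contact force between any of the arm, the fingers and lid_b above 60 N or contact force between any of the arm, the fingers and lid_c above 60 N or contact force between any of the arm, the fingers and lid_d above 60 N).
It also fails if it takes over 48 s, if anything falls off the work surface, if the arm or the gripper's body presses on something with over 40 N, if the wrist force passes 120 N, or if a joint passes its speed limit or range.

ROBOT

A 6-joint arm with a two-finger parallel gripper is mounted at the origin on the work surface; the furniture and walls round the work are solid. World frame = base frame: x ahead of the robot, y to its left, z up, the work surface at z = 0. Lengths are in m, angles in rad, forces in N, time in s.
With the tool pointing down it reaches from about 0.25 to 0.775 m from the base axis. Payload 4 kg.
Tool frame: the origin (TCP) lies midway between the tips of the shut fingers; the grasp point (between the pads) lies 19 mm behind it; z points along the fingers, y is the direction in which the jaws open and shut (so a half turn about z gives the same grasp; the last joint's range is limited). The gripper opens to 94 mm and grips with 3 to 60 N. Pads are 16 mm wide; open, the fingers measure 119 mm over their backs; the gripper's body (75 mm by 177 mm) begins 78 mm behind the grasp point.
Start: joints at [-1.427, 0.087, 1.371, -0, 1.684, -0.103], TCP at [0.134, -0.533, 0.206] pointing down, gripper open.
Joint ranges: [-3.1, 3.1], [-0.76, 2.03], [0.27, 2.55], [-1.08, 4.22], [0.17, 2.65], [-2.57, 2.57]. Speed limits (rad/s): [2.79, 2.79, 3.14, 3.14, 3.14, 3.14].

INTERFACE

Orientations are given as [roll, pitch, yaw] about the fixed x, y, z axes, in that order (R = Rz(yaw) Ry(pitch) Rx(roll)).
In Python, from bench import get_obs, snapshot, ticket gives the robot as it stands.
- The arm moves only by the shell command python3 -m creep 'ROWS' [OPENING]. ROWS is JSON, a list that holds one entry, the list of rows, each a list of 4 numbers: the shift along the tool's x, y, z in mm, then the turn about the tool's z in degrees. A call has 1 to 8 rows; each row shifts and turns the commanded pose from where the row before left it, along the tool's axes as they then stand; what a row does not reach is not made up. A row lasts 1/8 s, in which the tool goes at most 62.5 mm and 10.7 degrees, less where a joint would pass 70% of its speed; a pose out of reach is approached as far as the arm can. A call with a gripper value outside its range is refused whole. OPENING is the opening, from 0 (shut) to 1 (fully open), set as the call begins (- or left out, the last holds). The fingers move at their own pace and stop on an object; the grip force is fixed at half the most. Time passes only in rows, so rows that do not move let the fingers close. It gives the time, the measured TCP pose, the force and the opening at its end, in the units of the state.
- get_obs(): the state, without advancing time (a new reading comes with each control period).
- snapshot(name): name is "side" or "top" or "wrist"; returns a dict with "color" (480x640x3 uint8, red, green, blue), "depth" (480x640 float32, m along the optical axis (not along the pixel's ray), 0 where there is no reading), "fx", "fy", "cx", "cy" (pixels), "extrinsics" (4x4, takes a point from world to camera coordinates). Camera axes: x right, y down, z forward; pixel columns grow to the right and rows downward; lengths in m; the calibration is good to about 2 mm. A picture is of the moment at which its call begins.
- ticket.close_job(): hands the job in, once; it reports no verdict.
The state is a dict: "time": time; "joint_positions": joint angles; "qvel": joint speeds; "joint_torque": joint torques, N m; "tool_pos": TCP position; "ee_rot": TCP orientation; "wrist_force": force on the tool from outside, world axes, zero at the start; "wrist_torque": the same for the moment, N m; "width": finger opening in m.
Only numpy, scipy, OpenCV 4.12 (cv2) and the standard library are available. Lean on these libraries where they do the work, as an engineer would, in place of code of your own. Each camera call takes 0.05 s, during which the arm holds its last target. There are 200 camera calls.

## Working session

There is one attempt and no reset: what is moved stays moved. The work goes in short steps, Python scripts to look and compute and a shell command to move; the robot and the scene stay as the last step left them, time stands still between calls to the robot, and variables do not carry over. Pictures are saved under pics/ and viewed, on a budget of 10 in all, crops included, one or two more only if the job needs it, and the job is handed in when it is done.

```bash
mkdir -p pics; ls; python3 - <<'E'
from bench import get_obs, snapshot
import cv2
o=get_obs(); print({k:o[k] for k in('time','tool_pos','ee_rot','wrist_force','width')})
for n in('top','side'):
    s=snapshot(n); cv2.imwrite(f'pics/{n}0.png',s['color'][...,::-1]); print(n,s['fx'],s['cx'],s['cy'],s['extrinsics'])
E
```

```text
pics
{'time': 0.0, 'tool_pos': array([ 0.13427954, -0.53281377,  0.20432017]), 'ee_rot': array([-3.13943814e+00, -2.18633862e-04,  2.46767588e-01]), 'wrist_force': array([-0.48497549, -0.65576648,  0.83843175]), 'width': 0.09366943199296453}
top 444.3808241077276 319.29682970689026 228.61975156068593 [[ 0.02638722 -0.99950013 -0.0174128  -0.05651782]
 [-0.99325265 -0.02424655 -0.1134076   0.44032877]
 [ 0.11292871  0.02028782 -0.99339595  0.92721009]
 [ 0.          0.          0.          1.        ]]
side 575.8270181525014 326.78148012560774 244.97160946120124 [[-0.82327378 -0.56755825  0.0098953   0.32819387]
 [-0.34691192  0.48926354 -0.8001708   0.2292053 ]
 [ 0.44930213 -0.66219244 -0.59969057  1.05988099]
 [ 0.          0.          0.          1.        ]]
```

View pics/top0.png

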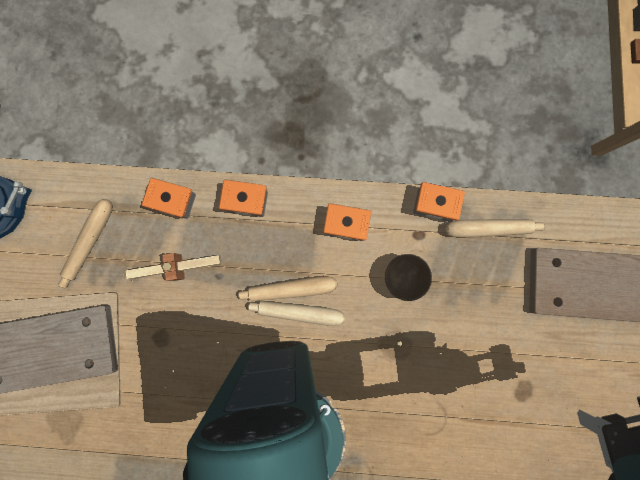

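The top view shows four lids at about px (167,197), (242,197), (347,221) and (440,201). The leg is just right of the last one, the bowl is at (408,277) and the gauge at (172,266). Next I'll work out the lid poses.

```bash
cat > h.py <<'E'
from bench import get_obs, snapshot
import cv2, numpy as np
def ray(s,uv,z):
    E=s['extrinsics'];R,t=E[:3,:3],E[:3,3];c=-R.T@t
    d=R.T@np.array([(uv[0]-s['cx'])/s['fx'],(uv[1]-s['cy'])/s['fy'],1]);return c+d*(z-c[2])/d[2]
def pt(s,u,v,D):
    E=s['extrinsics'];return E[:3,:3].T@(np.array([(u-s['cx'])/s['fx']*D,(v-s['cy'])/s['fy']*D,D])-E[:3,3])
def lids(s,z=0.052):
    h=cv2.cvtColor(s['color'],cv2.COLOR_RGB2HSV)
    m=cv2.inRange(h,(5,170,120),(18,255,255))
    m=cv2.morphologyEx(m,cv2.MORPH_CLOSE,np.ones((13,13)))
    out=[]
    for c in cv2.findContours(m,0,2)[0]:
        if cv2.contourArea(c)<500: continue
        mm=np.zeros_like(m);cv2.drawContours(mm,[c],-1,255,-1)
        k=cv2.erode(mm,np.ones((5,5)))>0
        v,u=np.nonzero(k&(s['depth']>0))
        P=np.array([pt(s,a,b,s['depth'][b,a]) for a,b in zip(u,v)])
        w=np.array([ray(s,p,z)[:2] for p in c[:,0].astype(float)]).astype(np.float32)
        (x,y),(a,b),_=r=cv2.minAreaRect(w);q=cv2.boxPoints(r)
        e=max((q[1]-q[0],q[2]-q[1]),key=np.linalg.norm);yaw=np.degrees(np.arctan2(e[1],e[0]))%180
        dv,du=np.nonzero((mm>0)&(h[...,2]<70))
        out.append((round(x,4),round(y,4),a,b,yaw,np.median(P[:,2]),ray(s,(du.mean(),dv.mean()),z)[:2] if len(du) else None, (u.mean(),v.mean())))
    return sorted(out,key=lambda o:-o[1])
E
python3 - <<'E'
from h import *
for n in('top','side'):
    s=snapshot(n); print(n)
    for o in lids(s): print(o)
E
```

```text
top
(0.4971, 0.2787, 0.09126581996679306, 0.06109161302447319, np.float32(75.5491), np.float64(0.04903517792695444), array([0.49828344, 0.28139357]), (np.float64(166.28378378378378), np.float64(197.30855855855856)))
(0.5014, 0.118, 0.09012047946453094, 0.061498600989580154, np.float32(82.793205), np.float64(0.05275952116791371), array([0.50211111, 0.11928578]), (np.float64(242.22017353579176), np.float64(197.05965292841648)))
(0.4549, -0.1018, 0.08776286244392395, 0.0607466921210289, np.float32(81.227516), np.float64(0.05027918590283481), array([ 0.45524272, -0.10207984]), (np.float64(346.2109375), np.float64(221.46763392857142)))
(0.5036, -0.2949, 0.08515918999910355, 0.06196992099285126, np.float32(79.00066), np.float64(0.05179543634383852), array([ 0.50404525, -0.29628792]), (np.float64(438.43734643734643), np.float64(200.84275184275185)))
side
(0.4927, 0.2859, 0.09298974275588989, 0.07380422204732895, np.float32(75.279724), np.float64(0.05236105292626584), array([0.49799314, 0.28071743]), (np.float64(196.68633235004916), np.float64(330.70304818092427)))
(0.4983, 0.1204, 0.0991271
[... 291 characters left out ...]
141445826), array([ 0.45507835, -0.10515172]), (np.float64(332.49715370018976), np.float64(238.53889943074003)))
(0.4986, -0.2927, 0.10529869049787521, 0.07457207143306732, np.float32(78.02973), np.float64(0.055352553973637246), array([ 0.50520194, -0.30230759]), (np.float64(360.0851063829787), np.float64(194.18882978723406)))
(0.8055, -0.4445, 0.06931541115045547, 0.15577536821365356, np.float32(93.110725), np.float64(-0.44358814142040776), None, (np.float64(298.1848184818482), np.float64(139.82838283828383)))
(0.4618, -1.295, 0.18728092312812805, 0.14817649126052856, np.float32(88.28325), np.float64(0.20005855271180772), None, (np.float64(517.2690058479532), np.float64(78.51169590643275)))
```

View pics/side0.png

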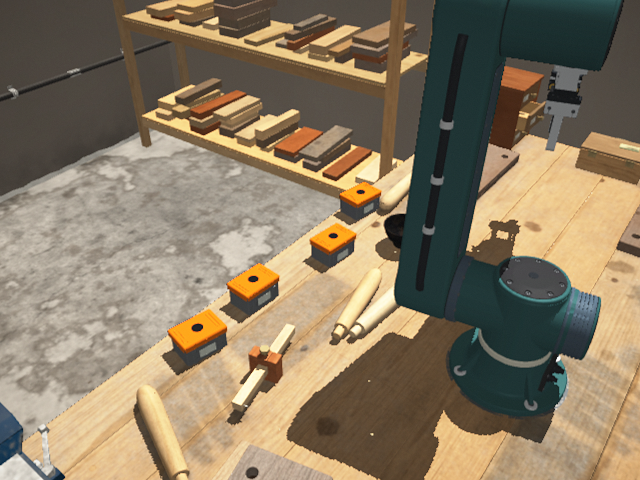

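The side view confirms four lids on grey boxes, centred near (197,331), (253,282), (332,239) and (360,194), with nothing tall in the way. I'll shut the fingers and head for the left end of the rightmost lid (D), away from the leg.

```bash
cat > to.py <<'E'
import sys,numpy as np
from scipy.spatial.transform import Rotation as Ro
from bench import get_obs
L={'A':(.498,.281,75.5),'B':(.503,.118,83),'C':(.455,-.1035,81),'D':(.5045,-.298,79)}
x,y,a=L[sys.argv[1]];d=float(sys.argv[2])/1e3;z=float(sys.argv[3])/1e3;a=np.radians(a)
t=np.array([x+d*np.cos(a),y+d*np.sin(a),z]);o=get_obs()
print('t',o['time'],'now',o['tool_pos'].round(4),'F',o['wrist_force'].round(2),'target',t.round(4),'shift',(Ro.from_euler('xyz',o['ee_rot']).as_matrix().T@(t-o['tool_pos'])*1e3).round(1))
E
python3 to.py D 30 80
```

```text
t 0.2 now [ 0.1343 -0.533   0.2048] F [-0.5  -0.07 -0.98] target [ 0.5102 -0.2686  0.08  ] shift [ 429.1 -164.4  125. ]
```

```bash
python3 -m creep '[[[54,-20.5,5,0],[54,-20.5,5,0],[54,-20.5,5,0],[54,-20.5,10,0],[54,-20.5,15,0],[54,-20.5,20,0],[54,-20.5,20,0],[51,-20.5,20,0]]]' 0; python3 -m creep '[[[0,0,0,0],[0,0,0,0],[0,0,0,0]]]' ; python3 to.py D 30 60
```

```text
time: 1.2
tool_pos: [0.5117, -0.2681, 0.1047]
ee_rot: [3.141, 0.0, 0.247]
wrist_force: [0.0, 0.3, 0.8]
width: 0.0174
time: 1.58
tool_pos: [0.5097, -0.2709, 0.1064]
ee_rot: [3.14, -0.001, 0.245]
wrist_force: [-0.9, 0.5, -0.1]
width: 0.0004
t 1.575 now [ 0.5097 -0.2709  0.1064] F [-0.93  0.51 -0.1 ] target [ 0.5102 -0.2686  0.06  ] shift [ 1.  -2.2 46.4]
```

```bash
python3 -m creep '[[[1,-2,20,0],[0,0,22,0],[0,0,0,0]]]'; for i in 1 2 3; do python3 -m creep '[[[0,0,2,0],[0,0,0,0]]]' | egrep 'tool|force'; done
```

```text
time: 1.95
tool_pos: [0.5088, -0.2678, 0.0623]
ee_rot: [-3.139, 0.002, 0.245]
wrist_force: [-0.2, -0.1, -0.4]
width: 0.0001
tool_pos: [0.5112, -0.2681, 0.0628]
wrist_force: [0.0, -0.1, 0.9]
tool_pos: [0.5109, -0.2674, 0.0597]
wrist_force: [0.2, 0.4, -0.3]
tool_pos: [0.5107, -0.2672, 0.0572]
wrist_force: [-0.4, 0.5, 0.3]
```

```bash
for i in 1 2 3 4 5; do python3 -m creep '[[[0,0,1,0]]]' | egrep 'tool|force'; done
```

```text
tool_pos: [0.5109, -0.2673, 0.0565]
wrist_force: [0.2, 0.4, -0.1]
tool_pos: [0.5108, -0.2673, 0.0554]
wrist_force: [-0.1, 0.4, -1.0]
tool_pos: [0.5108, -0.2673, 0.0544]
wrist_force: [-0.5, 0.4, 0.1]
tool_pos: [0.5108, -0.2674, 0.0534]
wrist_force: [-0.3, -0.8, 0.3]
tool_pos: [0.5108, -0.2673, 0.0526]
wrist_force: [-1.3, -0.1, 5.4]
```

Contact with D at z≈0.053 is stiff: 0 to 5 N within 1 mm, with no give. So D is home. On to C.

```bash
python3 -m creep '[[[0,0,-25,0]]]' >/dev/null;  python3 to.py C 30 65
```

```text
t 3.45 now [ 0.5091 -0.2663  0.0752] F [ 0.89  0.9  -0.01] target [ 0.4597 -0.0739  0.065 ] shift [  -0.9 -198.6   11. ]
```

```bash
python3 -m creep '[[[0,-50,0,0],[0,-50,0,0],[0,-50,0,0],[-1,-49,0,0],[0,0,9,0],[0,0,0,0],[0,0,0,0]]]';  python3 to.py C 30 58; for i in 1 2 3 ; do python3 -m creep '[[[0,0,2,0]]]' | egrep 'tool|force'; done;  for i in 1 2 3; do python3 -m creep '[[[0,0,1,0]]]' | egrep 'tool|force'; done
```

```text
time: 4.32
tool_pos: [0.4616, -0.0758, 0.0684]
ee_rot: [3.141, 0.0, 0.245]
wrist_force: [-0.4, -0.1, -0.3]
width: 0.0007
t 4.325 now [ 0.4616 -0.0758  0.0684] F [-0.41 -0.13 -0.28] target [ 0.4597 -0.0739  0.058 ] shift [-1.4 -2.3 10.4]
tool_pos: [0.4617, -0.0757, 0.0666]
wrist_force: [0.0, 0.4, 0.1]
tool_pos: [0.4614, -0.0753, 0.0644]
wrist_force: [-0.1, 0.0, 0.0]
tool_pos: [0.4612, -0.075, 0.0623]
wrist_force: [0.5, 0.2, -0.2]
tool_pos: [0.4611, -0.0747, 0.0612]
wrist_force: [0.0, 0.3, -0.3]
tool_pos: [0.4612, -0.0746, 0.0604]
wrist_force: [0.6, -0.0, 0.0]
tool_pos: [0.4612, -0.0746, 0.0595]
wrist_force: [-0.1, 0.4, 0.4]
```

```bash
python3 -m creep '[[[0,0,2,0],[0,0,1,0]]]' | egrep 'tool|force';  for i in 1 2 3 4; do python3 -m creep '[[[0,0,1,0]]]' | egrep 'tool|force'; done
```

```text
tool_pos: [0.4611, -0.0746, 0.0563]
wrist_force: [0.0, 0.3, -0.3]
tool_pos: [0.4612, -0.0746, 0.0554]
wrist_force: [0.2, -0.0, -0.2]
tool_pos: [0.4612, -0.0746, 0.0544]
wrist_force: [0.7, 0.4, -0.5]
tool_pos: [0.4612, -0.0746, 0.0534]
wrist_force: [0.2, -1.2, 0.0]
tool_pos: [0.4612, -0.0746, 0.0524]
wrist_force: [1.0, 0.3, 0.2]
```

```bash
for i in 1 2; do python3 -m creep '[[[0,0,1,0]]]' | egrep 'tool|force'; done
```

```text
tool_pos: [0.4612, -0.0746, 0.0514]
wrist_force: [-0.1, 1.7, 1.6]
tool_pos: [0.4613, -0.0745, 0.0507]
wrist_force: [-1.3, 0.9, 2.3]
```

```bash
for i in 1 2; do python3 -m creep '[[[0,0,1,0]]]' | egrep 'tool|force'; done
```

```text
tool_pos: [0.4613, -0.0743, 0.0497]
wrist_force: [-1.1, 1.3, 2.3]
tool_pos: [0.4614, -0.0743, 0.0487]
wrist_force: [-1.2, 1.9, 5.8]
```

C gave way about 3 mm at ~2 N and then went firm, so it rocks. I'll lift clear and check the tilt with a picture and the depth image.

```bash
python3 -m creep '[[[0,0,-15,0],[0,45,-50,0],[0,50,-40,0],[0,0,0,0]]]' >/dev/null; python3 - <<'E'
from h import *
for n in ('top','side'):
    s=snapshot(n); h=cv2.cvtColor(s['color'],cv2.COLOR_RGB2HSV); m=cv2.erode(cv2.inRange(h,(5,170,120),(18,255,255)),np.ones((3,3)))
    v,u=np.nonzero(m&(s['depth']>0).astype(np.uint8)*255)
    P=np.array([pt(s,a,b,s['depth'][b,a]) for a,b in zip(u,v)])
    for N,(x,y,a) in {'A':(.498,.281,75.5),'B':(.503,.118,83),'C':(.455,-.1035,81),'D':(.5045,-.298,79)}.items():
        a=np.radians(a);d=P-[x,y,0];l=d[:,:2]@[np.cos(a),np.sin(a)];w=d[:,:2]@[-np.sin(a),np.cos(a)]
        k=(abs(l)<42)&(abs(l)<.042)&(abs(w)<.028)&(P[:,2]>.04)&(P[:,2]<.07)
        if k.sum()<50: print(n,N,'hidden',k.sum());continue
        c=np.linalg.lstsq(np.c_[l[k],w[k],np.ones(k.sum())],P[k,2],rcond=None)[0]
        print(n,N,'slopes',c[:2].round(3),'mid z',c[2].round(4))
    if n=='side': cv2.imwrite('pics/s1.png',cv2.resize(s['color'][150:350,160:420,::-1],None,fx=3,fy=3,interpolation=cv2.INTER_CUBIC)[:600,:780])
E
python3 to.py C 0 70
```

```text
top A slopes [-0.008  0.006] mid z 0.049
top B hidden 7
top C slopes [-0.127 -0.001] mid z 0.0498
top D hidden 0
side A hidden 0
side B slopes [-0.001  0.002] mid z 0.0562
side C slopes [-0.028 -0.108] mid z 0.05
side D hidden 2
t 6.925 now [ 0.4832 -0.1628  0.1493] F [-0.37  0.44  0.12] target [ 0.455  -0.1035  0.07  ] shift [-13.  -64.4  79.3]
```

View pics/s1.png

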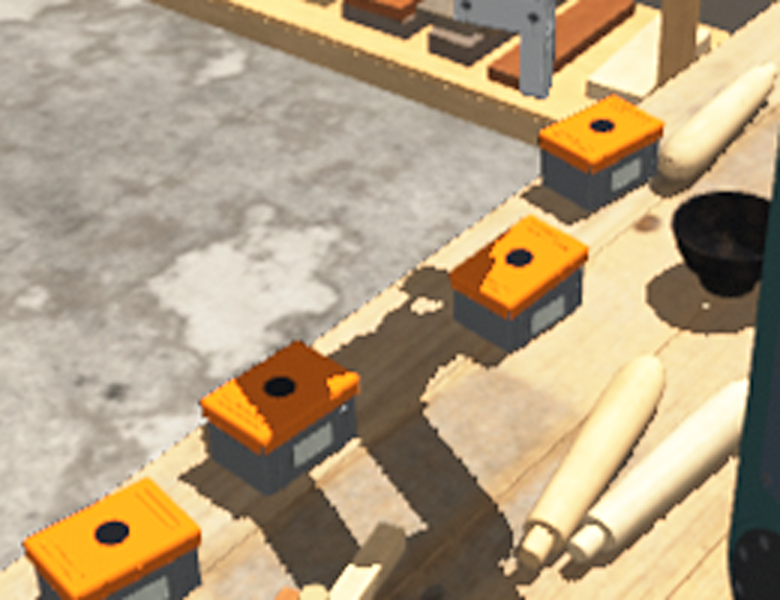

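The picture shows lid C (dot at crop (519,258)) tilted, with its left end low. The depth slope of about -0.12 rad agrees. Now to press its middle.

```bash
python3 -m creep '[[[-6,-32,20,0],[-7,-32,45,0],[0,0,14,0],[0,0,0,0],[0,0,0,0],[0,0,0,0]]]' | egrep tool;  python3 to.py C 0 56
```

```text
tool_pos: [0.4567, -0.1046, 0.0717]
t 7.675 now [ 0.4567 -0.1046  0.0717] F [ 0.32 -0.09  0.68] target [ 0.455  -0.1035  0.056 ] shift [-1.4 -1.5 15.7]
```

```bash
python3 -m creep '[[[-1,-1,8,0],[0,0,6,0],[0,0,0,0],[0,0,0,0]]]' | egrep 'tool|force';  for i in 1 2 3 4 5 6 7; do python3 -m creep '[[[0,0,1,0]]]' | egrep 'tool|force'; done
```

```text
tool_pos: [0.4539, -0.1029, 0.0559]
wrist_force: [-0.5, -0.5, -0.0]
tool_pos: [0.4541, -0.103, 0.0552]
wrist_force: [0.4, 0.9, -0.3]
tool_pos: [0.454, -0.1029, 0.0541]
wrist_force: [0.4, 0.3, -0.4]
tool_pos: [0.4539, -0.1029, 0.053]
wrist_force: [-0.4, -0.5, 0.7]
tool_pos: [0.4539, -0.1029, 0.052]
wrist_force: [-0.1, 0.2, 2.8]
tool_pos: [0.454, -0.1029, 0.0518]
wrist_force: [-2.8, 0.8, 8.4]
tool_pos: [0.454, -0.103, 0.0512]
wrist_force: [-2.5, 1.7, 7.1]
tool_pos: [0.454, -0.1032, 0.0503]
wrist_force: [-3.7, 0.1, 6.9]
```

It's going down on a ~7–8 N plateau, as expected. I'll continue until it turns firm.

```bash
for i in 1 2 3 4; do python3 -m creep '[[[0,0,1,0]]]' | egrep 'tool|force'; done
```

```text
tool_pos: [0.454, -0.1034, 0.0494]
wrist_force: [-2.8, -0.5, 7.8]
tool_pos: [0.4539, -0.1035, 0.0484]
wrist_force: [-3.3, 0.5, 7.4]
tool_pos: [0.4539, -0.1037, 0.0475]
wrist_force: [-3.1, -1.8, 8.7]
tool_pos: [0.454, -0.1037, 0.0473]
wrist_force: [-5.4, 0.7, 14.9]
```

```bash
python3 -m creep '[[[0,0,1,0],[0,0,0,0],[0,0,0,0],[0,0,0,0]]]' | egrep 'tool|force'; python3 - <<'E'
from h import *
for n in ('top','side'):
    s=snapshot(n); h=cv2.cvtColor(s['color'],cv2.COLOR_RGB2HSV); m=cv2.erode(cv2.inRange(h,(5,150,60),(18,255,255)),np.ones((3,3)))
    v,u=np.nonzero(m&(s['depth']>0).astype(np.uint8)*255)
    P=np.array([pt(s,a,b,s['depth'][b,a]) for a,b in zip(u,v)])
    for N,(x,y,a) in {'A':(.498,.281,75.5),'B':(.503,.118,83),'C':(.455,-.1035,81),'D':(.5045,-.298,79)}.items():
        a=np.radians(a);d=P-[x,y,0];l=d[:,:2]@[np.cos(a),np.sin(a)];w=d[:,:2]@[-np.sin(a),np.cos(a)]
        k=(abs(l)<.042)&(abs(w)<.028)&(P[:,2]>.04)&(P[:,2]<.07)
        if k.sum()<30: print(n,N,'hidden',k.sum());continue
        c=np.linalg.lstsq(np.c_[l[k],w[k],np.ones(k.sum())],P[k,2],rcond=None)[0]
        print(n,N,k.sum(),'slopes',c[:2].round(3),'mid z',c[2].round(4), 'l range',l[k].min().round(3),l[k].max().round(3))
    if n=='side': cv2.imwrite('pics/s2.png',cv2.resize(s['color'][150:350,160:420,::-1],None,fx=3,fy=3,interpolation=cv2.INTER_CUBIC)[:600,:780])
E
```

```text
tool_pos: [0.454, -0.1038, 0.0473]
wrist_force: [-7.6, 0.6, 15.3]
top A 899 slopes [-0.    -0.008] mid z 0.0489 l range -0.042 0.042
top B 887 slopes [ 0.001 -0.002] mid z 0.0526 l range -0.042 0.042
top C 85 slopes [-0.012  0.021] mid z 0.0456 l range -0.042 0.01
top D 912 slopes [-0.005 -0.001] mid z 0.0518 l range -0.041 0.042
side A hidden 1
side B 335 slopes [ 0.    -0.001] mid z 0.0564 l range -0.04 0.025
side C 150 slopes [-0.009  0.006] mid z 0.0498 l range -0.036 0.042
side D hidden 0
```

View pics/s2.png

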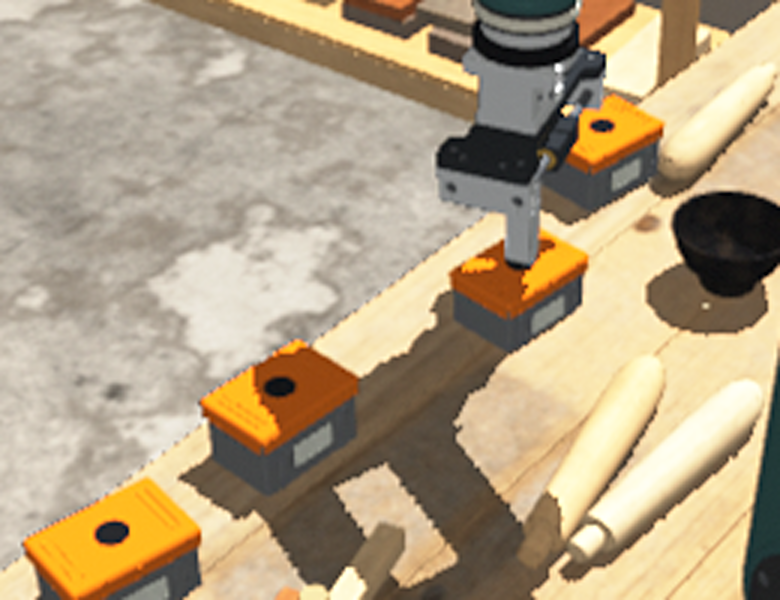

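The fingertips sit on C's dot (crop (518,265)). The lid is level (slopes of 0.01–0.02) and about 4 mm lower than at the start, pressed with a steady ~15 N. Handing in.

```bash
python3 -c "
from bench import ticket,get_obs
o=get_obs();print(o['time'],o['wrist_force']);ticket.close_job()"
```

```text
10.15 [-6.46578576  0.11254952 16.56199473]
the job is handed in; nothing more can be done
```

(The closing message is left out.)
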